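# Shut the propagating frame and pin its turnbutton

## Robot

A 6-joint arm with a two-finger parallel gripper is mounted at the origin on the work surface. World frame = base frame: x ahead of the robot, y to its left, z up, the work surface at z = 0. Lengths are in mm, angles in degrees, forces in N, time in s.
With the tool pointing down it reaches from about 300 to 850 mm from the base axis. Payload 4.2 kg.
Tool frame: the origin (TCP) lies midway between the tips of the shut fingers; the grasp point (between the pads) lies 19 mm behind it (env.grip_point_offset is the distance from the TCP to the grasp point, in mm); z points along the fingers, x is the direction in which the jaws open and shut, and the axes are right-handed (so a half turn about z gives the same grasp; the last joint's range is limited). The gripper opens to 91 mm and grips with 3 to 60 N. Pads are 32 mm wide; open, the fingers measure 118 mm over their backs; the gripper's body (76 mm by 178 mm) begins 60 mm behind the grasp point.
Start: joints at [-1.146, 18.312, 89.639, -0, 72.044, -1.146], TCP at [575.016, 0, 213.976] pointing down, gripper open.
Joint ranges: [-177.97, 177.97], [-48.28, 115.42], [12.27, 149.76], [-77.06, 257.06], [2.81, 150.46], [-146.56, 146.56]. Speed limits (degrees/s): [147.25, 147.25, 180, 180, 180, 180].

## Interface

Orientations are given as [roll, pitch, yaw] about the fixed x, y, z axes, in that order (R = Rz(yaw) Ry(pitch) Rx(roll)).
In Python, from workcell import env gives the robot as it stands.
- The arm moves only by the shell command python3 -m pendant 'ROWS' [FORCE]. ROWS is JSON, a list of rows, each an object with "xyz": the shift along the tool's x, y, z in m, a list of three; "roll": the turn about the tool's z in degrees; "jaw": the closure, from 0 (fully open) to 1 (shut). A call has exactly 8 rows; each row is the pose to reach, as a shift and turn from the pose commanded when the call began, along the tool's axes at that moment; what a row does not reach only later rows make up. A row lasts 1/8 s, in which the tool goes at most 62.5 mm and 10.7 degrees, less where a joint would pass 70% of its speed; a pose out of reach is approached as far as the arm can. A call with a gripper value outside its range is refused whole. The fingers move at their own pace and stop on an object; FORCE is the grip in N (left out, the last holds). Time passes only in rows, so rows that repeat a pose let the fingers close, or fill a call up. It gives the time, the measured TCP pose, the force and the opening at its end, in the units of the state.
- env.state(): the state, without advancing time (a new reading comes with each control period).
- env.grab_frame(name): name is "scene" or "side" or "wrist"; returns (picture, depth): 384x512x3 uint8, blue, green, red; 384x512 float32, mm along the optical axis (not along the pixel's ray), 0 where there is no reading.
- env.camera_params(name): a dict with "camera_matrix" (3x3 intrinsics, pixels), "D" ([k1, k2, p1, p2, k3] as OpenCV has them; the pictures are not rectified), "cam_to_world" (4x4, takes a point from camera to world coordinates); the wrist camera has in their place "hand_eye" (4x4, takes a point from camera to tool coordinates, whose origin is the TCP and whose axes are the tool frame's). Camera axes: x right, y up, looking along -z (the intrinsics and any distortion apply to the point x, -y, -z); pixel columns grow to the right and rows downward; lengths in mm; the calibration is good to about 2 mm. A picture is of the moment at which its call begins: read the wrist's pose just before it. camera_params takes no time and is no camera call.
- env.job_done(): hands the job in, once; it reports no verdict.
The state is a dict: "time_s": time; "qpos": joint angles; "qvel": joint speeds; "effort": joint torques, N m; "ee_pos": TCP position; "ee_rot": TCP orientation; "force": force on the tool from outside, world axes, zero at the start; "torque": the same for the moment, N m; "gripper_width": finger opening in mm.
Only numpy, scipy, OpenCV 4.12 (cv2) and the standard library are available. Lean on these libraries where they do the work, as an engineer would, in place of code of your own. Each camera call takes 0.05 s, during which the arm holds its last target. There are 200 camera calls.

## Task

Shut the lid of the wooden propagating frame, push its turnbutton round so that it lies across the lid, and lock it with the steel lock pin: down through the hole in the button and on into the lid's hole beneath, fully home with its collar on the button. The lid has end play on its worn hinges, so feel for the lower hole by swinging the button a little with the pin. Let go of the pin and leave the dibber and the other things on the bench where they are.

Things in the scene. Friction and masses are not known exactly. Their poses are not given: they have to be found in the camera images.
- frame: Timber propagating frame, fixed to the bench, seedling tray inside: 300 (its x) x 420 (its y) x 110 high. Origin: centre of underside; x runs from its front to its back (away from the robot), y to its left. Front board: x -150 to -105, top z = 110; turnbutton in its middle; two upright 12.5 holes at x = -127.5, y = +180 and -180, one holding the lock pin, the other the dibber.
- lid (a joint): Opening angle of the lid (wood rails round clear plastic, 252 front to back x 420 wide x 22 thick). 0 = shut: top at z = 110, level with the front board, front edge 3 mm behind it; grows as the front rises; starts 0.2 to 0.5. Hinge axis: frame x = 150, z = 88 (lid's underside). Stiff, stays where left; about 3 N down on its front rail shuts it. Batten 14 high on the rail at y = 105 to 205.
- bolt (a point): Axis of the turnbutton's bolt, at the top of the front board: frame x = -127.5, y = 0, z = 110. The lid's upright through hole (12 wide, in its solid 68 wide front rail) is 62 mm further back (frame x = -65.5), but the lid has end play on worn hinges: it and its hole sit up to 10 mm left or right of y = 0, new each time and not reported; shifting it takes about 9 N. The turned button hides the hole.
- turnbutton (a joint): Angle of the dark wooden turnbutton about its bolt: 0 = straight back (frame +x) across the lid, positive = anticlockwise from above, 1.57 = pointing to frame +y; range -0.6 to 2.6, starts 1.6 to 2.3. Bar 34 wide, from z = 113 to 127, reaching 85 from the bolt, 17 behind it. Stiff (0.12 N m, 2 N at its hole), stays where left. A lid not quite shut stops it.
- button_eye (a point): Centre of the mouth (top, z = 127) of the upright 12.5 mm hole through the turnbutton, 62 mm from the bolt axis. Moves with the button. The bolt head stands 5 above the button.
- pin: Loose steel lock pin, 0.08 to 0.17 kg, upright in one of the front board's holes: shank 10 in diameter x 55 with a 1 mm taper, collar 28 in diameter x 5, round grip 20 in diameter x 50. Origin: lower tip; z up the pin. Stowed: collar on the board, tip at z = 55. Fully home: collar on the button, tip at z = 72. About 1 mm of play all round in each hole.
- dibber: Dibber in the other hole of the front board: same 10 mm steel spike but a tall pear-shaped pale wooden handle (103 high, up to 32 wide). Origin: lower tip. Not needed.
- clay_pot: Terracotta pot, 100 wide x 90 high; origin under its centre. A bystander.
- square_pot: Black square pot with a seedling, 98 x 98 x 90 high (seedling to 140); origin under its centre. A bystander.
- trowel: Hand trowel lying flat, 310 long, handle to its -x; origin under its middle. A bystander.
- label_tin: Open tin of white plant labels, 72 wide, 130 high with labels; origin under its centre. A bystander.
- secateurs: Secateurs lying flat, 190 long; origin near the pivot. A bystander.
- seed_jar: Glass jar with a lid, 72 wide x 110 high; origin under its centre. A bystander.
Not all that is in view belongs to the job. There is more than one size of the pin; the job needs the smallest.

How it is judged (in metres and radians):
On the way, in this order (a step that is already met when the one before it is completed fails the run):
1. the lid is shut (value of joint lid below 0.012 rad), for 0.2 s.
2. the turnbutton lies across the shut lid (within 0.35 rad of straight) (value of joint lid below 0.012 rad and value of joint turnbutton between -0.35 and 0.35 rad), for 0.2 s.
At the end, for the whole second after the job is handed in: Lid shut (below 0.012 rad), turnbutton across it (within 0.25 rad of straight), the pin at rest through button and lid: its tip within 6 mm of the button hole's axis and below 77 mm (collar within 5 mm of the button), upright within 0.12 rad (value of joint lid below 0.012 rad and value of joint turnbutton between -0.25 and 0.25 rad and horizontal distance between pin and button_eye below 0.006 m and height (world z) of pin below 0.077 m and angle between pin's own z axis and vertical below 0.12 rad and linear speed of pin below 0.02 m/s and velocity of joint turnbutton between -0.05 and 0.05 rad/s); the robot touches nothing.
It fails at once if the dibber is moved more than 40 mm (distance of dibber from where it was at the start of the episode above 0.04 m).
It fails at once if another thing on the bench is moved more than 40 mm (distance of any of clay_pot, square_pot, trowel, label_tin, secateurs, seed_jar from where it was at the start of the episode above 0.04 m).
It also fails if it takes over 67 s, if anything falls off the work surface, if the arm or the gripper's body presses on something with over 40 N, if the wrist force passes 120 N, or if a joint passes its speed limit or range.

## Working session

There is one attempt and no reset: what is moved stays moved. The work goes in short steps, Python scripts to look and compute and a shell command to move; the robot and the scene stay as the last step left them, time stands still between calls to the robot, and variables do not carry over. Pictures are saved under pics/ and viewed, about 8 in all and at most 12, crops included, and the job is handed in when it is done.

```bash
mkdir -p pics; ls
cat > h.py <<'E'
import numpy as np, cv2
from workcell import env
from scipy.spatial.transform import Rotation as R
def T(s):
    M=np.eye(4); M[:3,:3]=R.from_euler('xyz',s['ee_rot'],degrees=True).as_matrix(); M[:3,3]=s['ee_pos']; return M
def grab(name):
    s=env.state(); im,d=env.grab_frame(name); p=env.camera_params(name)
    C=np.array(p['cam_to_world']) if 'cam_to_world' in p else T(s)@np.array(p['hand_eye'])
    return im,d,np.array(p['camera_matrix']),np.array(p['D'],float),C
def ray(uv,K,D,C):
    n=cv2.undistortPoints(np.array(uv,float).reshape(-1,1,2),K,D).reshape(-1,2)
    v=np.c_[n[:,0],-n[:,1],-np.ones(len(n))]
    return C[:3,3],v@C[:3,:3].T
def onplane(uv,z,K,D,C):
    o,v=ray(uv,K,D,C); return o+v*((z-o[2])/v[:,2])[:,None]
def bydepth(uv,d,K,D,C):
    o,v=ray(uv,K,D,C); return np.array([o+v[i]*d[int(round(b)),int(round(a))] for i,(a,b) in enumerate(uv)])
E
python3 - <<'E'
from h import *
import pickle
out={}
for n in ['scene','side','wrist']:
    g=grab(n); out[n]=g; print(n,g[4].round(2).tolist())
pickle.dump(out,open('f0.pkl','wb'))
s=env.state(); print(s)
cv2.imwrite('pics/a.png',np.hstack([cv2.resize(out['scene'][0],(800,600))])); cv2.imwrite('pics/b.png',cv2.resize(out['side'][0],(800,600)))
cv2.imwrite('pics/c.png',cv2.resize(out['wrist'][0],(800,600)))
E
```

```text
pics
scene [[-0.72, -0.53, 0.45, 1103.24], [0.69, -0.56, 0.46, 592.78], [0.0, 0.64, 0.77, 1123.11], [0.0, 0.0, 0.0, 1.0]]
side [[1.0, 0.02, -0.04, 451.34], [-0.05, 0.75, -0.66, -1021.61], [0.02, 0.66, 0.75, 1253.49], [0.0, 0.0, 0.0, 1.0]]
wrist [[1.0, -0.0, 0.0, 573.58], [0.0, 0.96, 0.27, 77.13], [-0.0, -0.27, 0.96, 385.57], [0.0, 0.0, 0.0, 1.0]]
{'time_s': 0.15, 'qpos': array([-1.14625743e+00,  1.83437060e+01,  8.96898389e+01, -8.21123480e-04,
        7.20438344e+01, -1.14448732e+00]), 'qvel': array([-0.02831041, -0.14240506, -0.2107599 ,  0.06470071, -0.02941533,
       -0.05815908]), 'effort': array([-5.72294630e-04, -4.12774551e+01, -2.32154489e+01,  7.26667210e-02,
        4.33494255e-02, -9.00343002e-05]), 'ee_pos': array([5.74624756e+02, 2.67286794e-04, 2.13312077e+02]), 'ee_rot': array([-1.79999235e+02,  7.73795087e-02, -1.51591438e-03]), 'force': array([ 0.01871156, -0.9843087 , -0.0803219 ]), 'torque': array([ 0.02746766,  0.03993506, -0.0082678 ]), 'gripper_width': 91.18336939303407}
```

View pics/a.png

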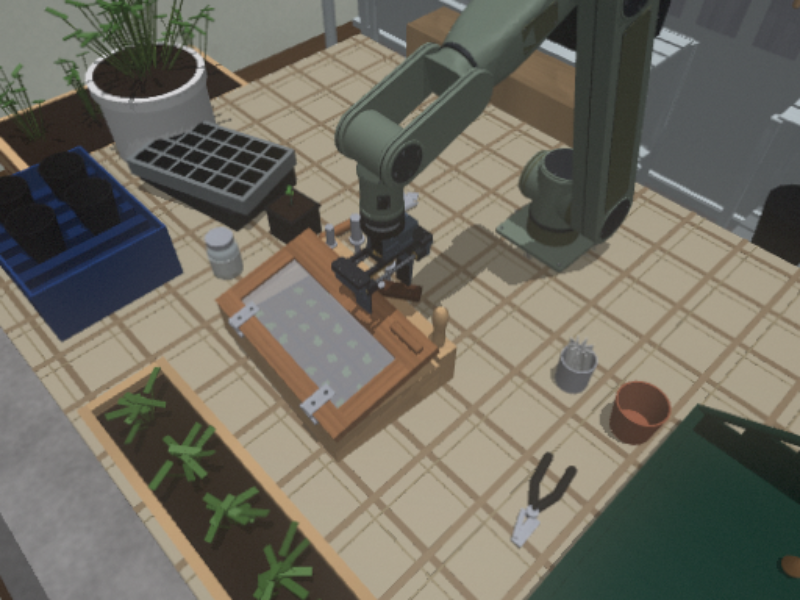

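View pics/b.png

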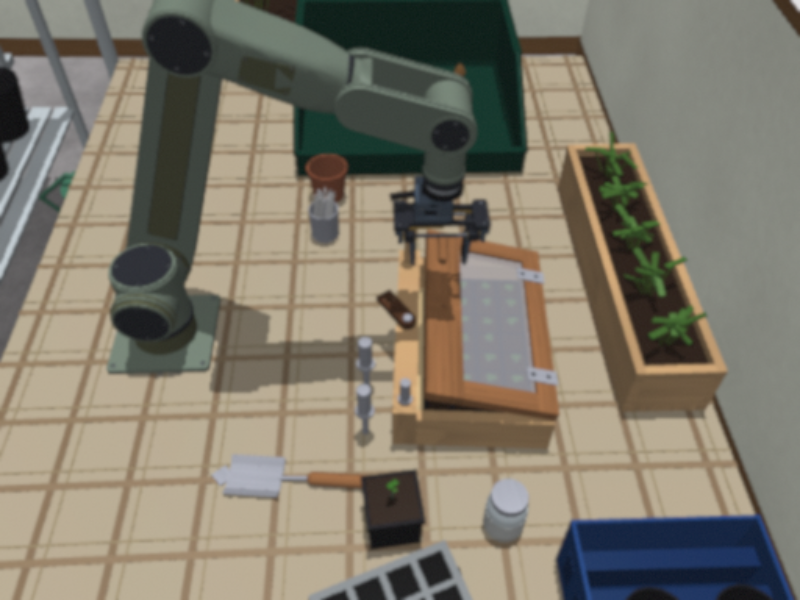

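The scene view shows the lid ajar, the dibber at (440,325), and grey pins near (330,235) and (355,230). The side view shows the button at (397,308), a pin in the right-hand board hole at (405,390), and two other pins standing on the bench at (365,350) and (365,400).

View pics/c.png

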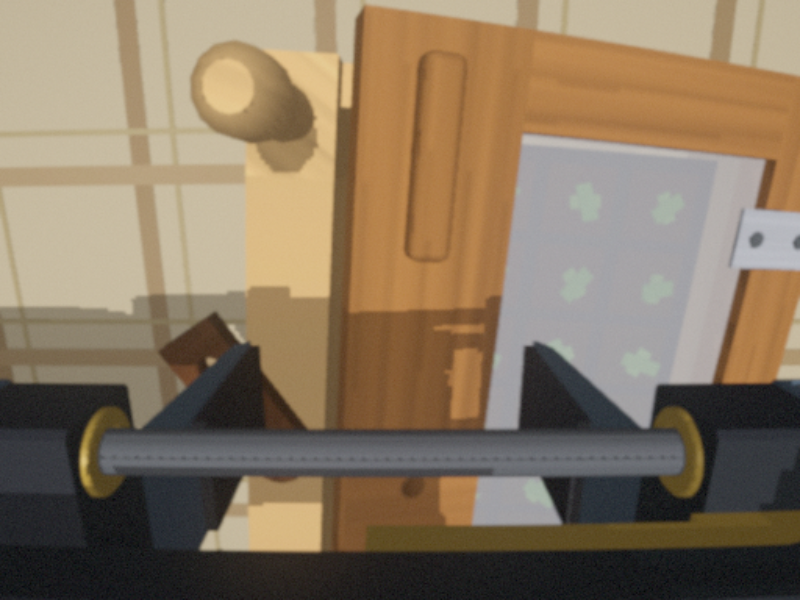

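Run:
```python
from h import *
import pickle
f=pickle.load(open('f0.pkl','rb')); im,d,K,D,C=f['side']; s=.64
P={'btip':(380,295),'bolt':(407,319),'pintop':(405,381),'pincollar':(405,402),'g1top':(364,340),'g2top':(364,388),'fcL':(397,440),'fcR':(551,440),'lidFR':(429,402),'lidBR':(555,412),'board':(407,430),'hingeR':(543,377),'lidFL':(440,240)}
uv=np.array(list(P.values()))*s
for k,p in zip(P,bydepth(uv,d,K,D,C)): print(k,p.round(1))
```

```text
btip [459.1 -18.4 125.3]
bolt [511.1 -87.1 129.1]
pintop [ 499.4 -257.   159.6]
pincollar [ 499.3 -273.6  117.1]
g1top [ 426.1 -148.8  144. ]
g2top [ 425.5 -260.3  146.2]
fcL [ 484.7 -289.2   10.8]
fcR [ 784.4 -290.2   -4.8]
lidFR [ 547.9 -235.4   56.6]
lidBR [ 771.  -300.7  111.7]
board [ 503.2 -291.4   49.5]
hingeR [ 760.6 -227.2  117.8]
lidFL [587.3  86.  176.4]
```

The wrist view shows the dibber at (230,85), the board strip at columns 247–335, the button tip at (190,340) and the lid hole at (412,488). Next I get the numbers.

```bash
cat >> h.py <<'E'
def cloud(g):
    im,d,K,D,C=g; h,w=d.shape; u,v=np.meshgrid(np.arange(w),np.arange(h)); uv=np.c_[u.ravel(),v.ravel()]
    o,r=ray(uv,K,D,C); P=o+r*d.ravel()[:,None]; hsv=cv2.cvtColor(im,cv2.COLOR_BGR2HSV).reshape(-1,3).astype(int)
    ok=d.ravel()>0; return P[ok],hsv[ok],uv[ok]
E
python3 - <<'E'
from h import *
import pickle
f=pickle.load(open('f0.pkl','rb'))
for n in ['scene','side','wrist']:
    P,H,uv=cloud(f[n])
    x,y,z=P.T
    m=(x>470)&(x<540)&(y>-320)&(y<200)&(z>103)&(z<116)&(H[:,2]>110)&(H[:,1]>60)&(H[:,0]<25)
    if m.sum()>50:
        Q=P[m]; r=cv2.minAreaRect(Q[:,:2].astype(np.float32)); print(n,'board',m.sum(),r,np.median(Q[:,2]), np.percentile(Q[:,:2],[1,99],axis=0).round(1).tolist())
        # centreline fit
        ys=np.arange(-290,150,20); c=[(b+10,np.percentile(Q[(Q[:,1]>b)&(Q[:,1]<b+20),0],[3,97]).round(1).tolist()) for b in ys if ((Q[:,1]>b)&(Q[:,1]<b+20)).sum()>8]; print(c)
    m=(x>475)&(x<530)&(y>-300)&(y<-220)&(z>125)&(z<175)&(H[:,1]<80)
    if m.sum()>5: print(n,'pin',m.sum(),P[m].mean(0),P[m].min(0),P[m].max(0), P[m][P[m][:,2]>160].mean(0))
    m=(x>460)&(x<530)&(y>60)&(y<160)&(z>150)&(z<240)&(H[:,1]>50)&(H[:,0]<30)
    if m.sum()>5: print(n,'dib',m.sum(),P[m].mean(0),P[m].min(0),P[m].max(0))
    m=(x>430)&(x<545)&(y>-110)&(y<20)&(z>116)&(z<135)&(H[:,2]<110)&(H[:,1]>60)
    if m.sum()>5:
        r=cv2.minAreaRect(P[m][:,:2].astype(np.float32)); print(n,'btn',m.sum(),r,cv2.boxPoints(r).round(0).tolist())
    m=(x>535)&(x<780)&(y>-290)&(y<140)&(z>100)&(H[:,0]<14)&(H[:,1]>110)&(H[:,2]>90)
    if m.sum()>50:
        Q=P[m]
        for _ in range(4):
            A=np.c_[Q[:,:2],np.ones(len(Q))]; c=np.linalg.lstsq(A,Q[:,2],rcond=None)[0]; e=Q[:,2]-A@c; Q=Q[abs(e)<max(3,1.5*e.std())]
        print(n,'lid plane',c,len(Q),'ang',np.arctan(np.hypot(*c[:2])),'yawdir',np.degrees(np.arctan2(c[1],c[0])), Q.min(0),Q.max(0))
        if n=='wrist':
            o,r=ray([(412*.64,488*.64)],*f[n][2:]); t=(c[2]+c[:2]@o[:2]-o[2])/(r[0,2]-c[:2]@r[0,:2]); print('hole',o+t*r[0])
E
```

```text
scene board 452 ((502.8759765625, -78.11537170410156), (424.9588317871094, 36.58650207519531), 84.84990692138672) 110.56064161693365 [[478.1, -281.9], [536.0, 131.6]]
[(np.int64(-240), [478.5, 503.9]), (np.int64(-220), [478.7, 506.6]), (np.int64(-200), [480.9, 502.7]), (np.int64(-160), [483.1, 499.1]), (np.int64(-40), [499.5, 519.0]), (np.int64(-20), [495.4, 521.2]), (np.int64(0), [495.3, 522.0]), (np.int64(20), [496.8, 523.2]), (np.int64(40), [496.6, 524.6]), (np.int64(60), [499.2, 527.1]), (np.int64(80), [512.5, 527.5]), (np.int64(120), [504.0, 537.8]), (np.int64(140), [504.5, 535.5])]
scene pin 67 [ 500.7648217  -253.33530732  152.0905647 ] [ 487.01327075 -267.11591821  125.52558807] [ 508.40386453 -245.76192944  171.93447827] [ 498.5365307  -255.46645182  166.10417053]
scene dib 67 [523.46554785 109.72942984 196.48995419] [511.2507116   90.43779263 150.76234028] [529.53631427 119.55843602 218.57231815]
scene btn 242 ((491.5280456542969, -48.44768524169922), (48.27592086791992, 106.02314758300781), 23.76401710510254) [[448.0, -10.0], [491.0, -107.0], [535.0, -87.0], [492.0, 10.0]]
[... 2353 characters left out ...]
(np.int64(80), [500.6, 538.8]), (np.int64(100), [531.8, 539.9]), (np.int64(120), [518.5, 539.5]), (np.int64(140), [512.2, 533.3])]
wrist dib 2163 [521.68180308  99.27234938 211.01445743] [508.58811419  84.73367891 150.27004179] [529.99764409 115.17436005 216.62550135]
wrist btn 1627 ((492.0870056152344, -49.82964324951172), (35.00675964355469, 100.73420715332031), 33.982147216796875) [[449.0, -18.0], [506.0, -101.0], [535.0, -82.0], [478.0, 2.0]]
wrist lid plane [-2.56246797e-01  2.12677576e-02  3.12529055e+02] 1611 ang 0.2516759086739616 yawdir 175.2554870455983 [ 547.01026677 -110.52022071  115.04503838] [778.66954594 110.41212743 171.15096579]
hole [583.82333792 -77.10666564 161.28630861]
```

```bash
python3 -m pendant '[{"xyz":[-0.009,0.065,0],"roll":0,"jaw":1},{"xyz":[-0.019,0.132,0],"roll":0,"jaw":1},{"xyz":[-0.019,0.132,0.03],"roll":0,"jaw":1},{"xyz":[-0.019,0.132,0.045],"roll":0,"jaw":1},{"xyz":[-0.019,0.132,0.06],"roll":0,"jaw":1},{"xyz":[-0.019,0.132,0.075],"roll":0,"jaw":1},{"xyz":[-0.019,0.132,0.09],"roll":0,"jaw":1},{"xyz":[-0.019,0.132,0.1],"roll":0,"jaw":1}]' 20
```

```text
time_s: 1.15
ee_pos: [554.7, -131.0, 112.9]
ee_rot: [-180.0, 0.2, 0.1]
force: [-0.8, 0.1, 1.9]
gripper_width: 19.7
```

```bash
python3 -m pendant '[{"xyz":[0,0,0.002],"roll":0,"jaw":1},{"xyz":[0,0,0.004],"roll":0,"jaw":1},{"xyz":[0,0,0.005],"roll":0,"jaw":1},{"xyz":[0,0,0.006],"roll":0,"jaw":1},{"xyz":[0,0,0.007],"roll":0,"jaw":1},{"xyz":[0,0,0.007],"roll":0,"jaw":1},{"xyz":[0,0,0.007],"roll":0,"jaw":1},{"xyz":[0,0,0.007],"roll":0,"jaw":1}]'
```

```text
time_s: 2.15
ee_pos: [556.6, -131.8, 109.4]
ee_rot: [180.0, -0.1, 0.0]
force: [-3.3, 2.1, 13.4]
gripper_width: 0.5
```

```bash
python3 -m pendant '[{"xyz":[0,0,-0.03],"roll":0,"jaw":1},{"xyz":[0,-0.01,-0.085],"roll":0,"jaw":1},{"xyz":[-0.02,-0.02,-0.13],"roll":0,"jaw":1},{"xyz":[-0.02,-0.02,-0.13],"roll":0,"jaw":1},{"xyz":[-0.02,-0.02,-0.13],"roll":0,"jaw":0.5},{"xyz":[-0.02,-0.02,-0.13],"roll":0,"jaw":0.5},{"xyz":[-0.02,-0.02,-0.13],"roll":0,"jaw":0.5},{"xyz":[-0.02,-0.02,-0.13],"roll":0,"jaw":0.5}]'
python3 - <<'E'
from h import *
import pickle
g=grab('wrist'); pickle.dump(g,open('f1.pkl','wb')); s=env.state(); print(s['ee_pos'],s['ee_rot'],s['gripper_width'])
cv2.imwrite('pics/d.png',cv2.resize(g[0],(800,600)))
P,H,uv=cloud(g); x,y,z=P.T
m=(x>545)&(x<610)&(y>-60)&(y<60)&(H[:,0]<14)&(H[:,1]>110); print('lid z',np.percentile(z[m],[5,50,95]))
m=(x>430)&(x<545)&(y>-110)&(y<20)&(z>116)&(z<135)&(H[:,2]<110)&(H[:,1]>60); r=cv2.minAreaRect(P[m][:,:2].astype(np.float32)); print('btn',r,m.sum())
E
```

```text
time_s: 3.15
ee_pos: [536.0, -112.1, 236.2]
ee_rot: [-180.0, 0.1, -0.0]
force: [0.1, 0.1, -0.0]
gripper_width: 37.5
[ 536.01245067 -112.06774037  236.39219983] [-1.79988878e+02  4.98413491e-02 -8.04029391e-03] 41.329711550859976
lid z [112.45128739 118.59816819 123.90646279]
btn ((487.3039245605469, -53.40266036987305), (19.783794403076172, 89.36192321777344), 15.719635963439941) 115
```

View pics/d.png

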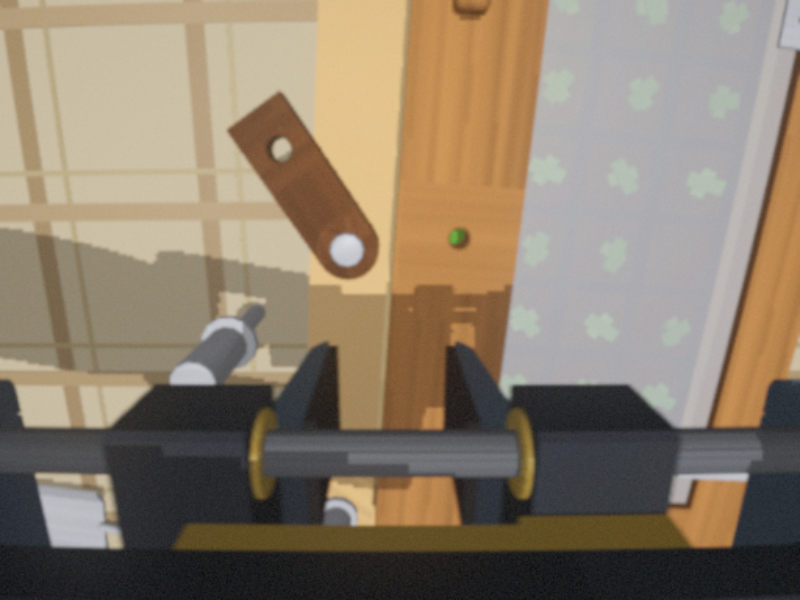

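The lid looks shut, with its hole at (458,237), the bolt head at (347,250), the button eye at (280,149) and the pin at (340,510).

Run:
```python
from h import *
import pickle
g=pickle.load(open('f1.pkl','rb')); a=g[2:]
for n,p,z in [('bolt',(347,250),132),('eye',(280,149),127),('hole',(458,237),110)]: print(n,onplane([np.array(p)*.64],z,*a)[0].round(1))
b=onplane([np.array((347,250))*.64],132,*a)[0]; h=onplane([np.array((458,237))*.64],110,*a)[0]; e=onplane([np.array((280,149))*.64],127,*a)[0]
w=np.radians(-3.9); X=np.array([np.cos(w),np.sin(w)]);Y=np.array([-X[1],X[0]])
d=(h-b)[:2]; print('hole rel',d@X,d@Y,'eye rel',(e-b)[:2]@X,(e-b)[:2]@Y,np.arctan2((e-b)[:2]@Y,(e-b)[:2]@X))
P,H,uv=cloud(g)
for nm,c in [('board',(360,100)),('rail near',(420,60)),('rail mid',(470,100)),('hole rail',(490,200)),('side rail r',(790,300)),('board2',(360,300))]:
    q=np.array(c)*.64; m=(abs(uv-q)<6).all(1); print(nm,np.median(P[m],0).round(1))
```

```text
bolt [511.4 -79.2 132. ]
eye [477.4 -27.3 127. ]
hole [573.  -75.2 110. ]
hole rel 61.19685534186021 8.186752942184178 eye rel -37.48370140598346 49.46755912464387 2.2192346268153926
board [518.3  -1.8 111.5]
rail near [549.7  18.  111.5]
rail mid [576.8  -1.7 111.5]
hole rail [590.  -54.3 111.4]
side rail r [ 775.  -111.6  111.7]
board2 [ 516.7 -112.   111.5]
```

```bash
python3 -m pendant '[{"xyz":[-0.02,-0.03,0],"roll":-10,"jaw":0.52},{"xyz":[-0.04,-0.06,0],"roll":-20,"jaw":0.52},{"xyz":[-0.059,-0.084,0],"roll":-30,"jaw":0.52},{"xyz":[-0.059,-0.084,0.03],"roll":-33.5,"jaw":0.52},{"xyz":[-0.059,-0.084,0.06],"roll":-33.5,"jaw":0.52},{"xyz":[-0.059,-0.084,0.09],"roll":-33.5,"jaw":0.52},{"xyz":[-0.059,-0.084,0.11],"roll":-33.5,"jaw":0.52},{"xyz":[-0.059,-0.084,0.12],"roll":-33.5,"jaw":0.52}]'
python3 - <<'E'
import numpy as np
# arc rows from bar world angle 123.5 ; tool x at +33.5; tool axes at start
b=np.array([511.4,-79.2]); p0=np.array([477,-28.]); t=np.radians(33.5)
tx=np.array([np.cos(t),np.sin(t)]); ty=np.array([np.sin(t),-np.cos(t)])
for k,a in enumerate(np.r_[np.arange(123.5,0,-9.5),3.7]):
    p=b+61.5*np.array([np.cos(np.radians(a)),np.sin(np.radians(a))]); d=(p-p0)/1000; print(k,round(a,1),round(d@tx,3),round(d@ty,3),'roll',round(123.5-a,1))
E
```

```text
time_s: 4.2
ee_pos: [476.6, -28.0, 115.9]
ee_rot: [-179.9, 0.1, 33.5]
force: [-0.3, 0.0, -0.4]
gripper_width: 44.1
0 123.5 0.0 0.0 roll 0.0
1 114.0 0.011 0.001 roll 9.5
2 104.5 0.02 0.004 roll 19.0
3 95.0 0.03 0.008 roll 28.5
4 85.5 0.038 0.013 roll 38.0
5 76.0 0.046 0.02 roll 47.5
6 66.5 0.052 0.028 roll 57.0
7 57.0 0.057 0.037 roll 66.5
8 47.5 0.06 0.047 roll 76.0
9 38.0 0.062 0.057 roll 85.5
10 28.5 0.062 0.067 roll 95.0
11 19.0 0.06 0.077 roll 104.5
12 9.5 0.057 0.087 roll 114.0
13 3.7 0.054 0.092 roll 119.8
```

```bash
python3 -m pendant '[{"xyz":[0.011,0.001,0],"roll":9.5,"jaw":0.52},{"xyz":[0.02,0.004,0],"roll":19,"jaw":0.52},{"xyz":[0.03,0.008,0],"roll":28.5,"jaw":0.52},{"xyz":[0.038,0.013,0],"roll":38,"jaw":0.52},{"xyz":[0.046,0.02,0],"roll":47.5,"jaw":0.52},{"xyz":[0.052,0.028,0],"roll":57,"jaw":0.52},{"xyz":[0.057,0.037,0],"roll":66.5,"jaw":0.52},{"xyz":[0.057,0.037,0],"roll":66.5,"jaw":0.52}]'
python3 -m pendant '[{"xyz":[0.011,0.001,0],"roll":9.5,"jaw":0.52},{"xyz":[0.02,0.004,0],"roll":19,"jaw":0.52},{"xyz":[0.03,0.008,0],"roll":28.5,"jaw":0.52},{"xyz":[0.038,0.013,0],"roll":38,"jaw":0.52},{"xyz":[0.046,0.02,0],"roll":47.5,"jaw":0.52},{"xyz":[0.0495,0.025,0],"roll":53.3,"jaw":0.7},{"xyz":[0.0495,0.025,0],"roll":53.3,"jaw":0.7},{"xyz":[0.0495,0.025,0],"roll":53.3,"jaw":0.7}]' 10
```

```text
time_s: 5.2
ee_pos: [545.7, -27.6, 117.2]
ee_rot: [-180.0, -0.0, -32.9]
force: [0.3, -0.5, 0.2]
gripper_width: 43.3
time_s: 6.2
ee_pos: [573.5, -75.5, 117.4]
ee_rot: [-179.9, -0.0, -86.1]
force: [1.6, -1.2, 0.4]
gripper_width: 34.1
```

```bash
python3 -m pendant '[{"xyz":[0,0,0],"roll":0,"jaw":0.45},{"xyz":[0,0,0],"roll":0,"jaw":0.45},{"xyz":[0,0,-0.02],"roll":0,"jaw":0.45},{"xyz":[0,0,-0.06],"roll":0,"jaw":0.45},{"xyz":[0,0.03,-0.12],"roll":0,"jaw":0.45},{"xyz":[0,0.08,-0.12],"roll":0,"jaw":0.45},{"xyz":[0,0.08,-0.12],"roll":0,"jaw":0.45},{"xyz":[0,0.08,-0.12],"roll":0,"jaw":0.45}]'
python3 - <<'E'
from h import *
import pickle
g=grab('wrist'); pickle.dump(g,open('f2.pkl','wb')); s=env.state(); print(s['ee_pos'],s['ee_rot'],s['gripper_width'])
cv2.imwrite('pics/e.png',cv2.resize(g[0],(800,600)))
E
```

```text
time_s: 7.2
ee_pos: [493.3, -80.4, 237.1]
ee_rot: [-180.0, -0.0, -86.3]
force: [-0.6, -0.0, 0.0]
gripper_width: 50.3
[493.63819601 -80.45043723 236.75265218] [-1.79985350e+02  2.35125553e-03 -8.62811625e+01] 50.34471413353933
```

View pics/e.png

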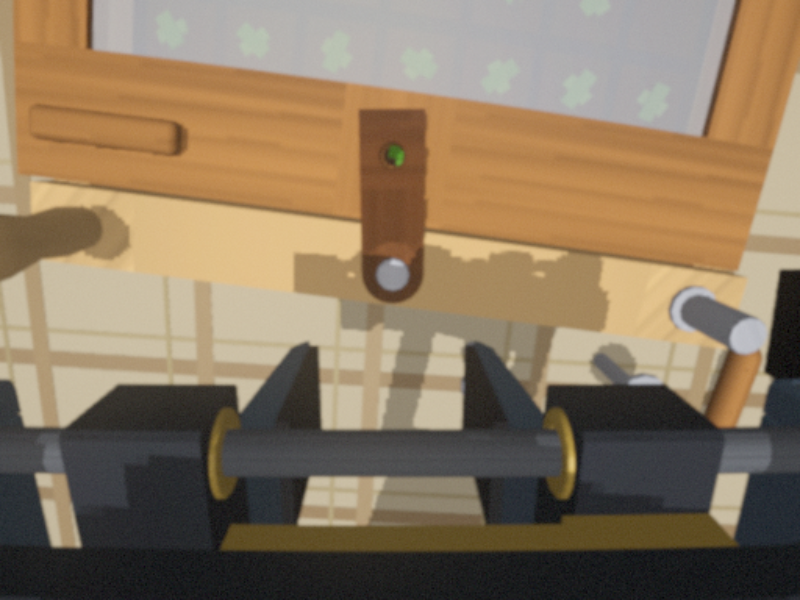

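The button now lies across the lid. Its eye is at (394,154) with green showing through the lid hole, slightly to the right of centre. The bolt is at (393,273) and the pin in its hole runs from about (690,305) to (745,335).

Run:
```python
from h import *
import pickle
g=pickle.load(open('f2.pkl','rb')); a=g[2:]
c=g[0][85:115,235:270]; v=cv2.resize(c,None,fx=16,fy=16,interpolation=cv2.INTER_CUBIC)
w=g[0][180:240,420:495]; v2=cv2.resize(w,None,fx=7,fy=7,interpolation=cv2.INTER_CUBIC)
o=np.zeros((480,560+525,3),np.uint8); o[:480,:560]=v; o[:420,560:]=v2; cv2.imwrite('pics/f.png',cv2.resize(o,None,fx=.73,fy=.73))
for n,p,z in [('eye',(394,154),127),('bolt',(393,273),132),('collar',(692,310),115),('top',(748,336),165)]: print(n,onplane([np.array(p)*.64],z,*a)[0].round(1))
P,H,uv=cloud(g); x,y,z=P.T
m=(x>475)&(x<530)&(y>-300)&(y<-220)&(z>158)&(z<175)&(H[:,1]<80); print('top',P[m].mean(0),np.percentile(P[m],[3,97],axis=0).round(1).tolist())
```

```text
eye [573.5 -75.9 127. ]
bolt [511.7 -79.5 132. ]
collar [ 497.9 -258.2  115. ]
top [ 498.3 -259.2  165. ]
top [ 499.70503087 -256.08601813  165.1136868 ] [[491.0, -266.3, 158.8], [507.9, -248.8, 167.5]]
```

View pics/f.png

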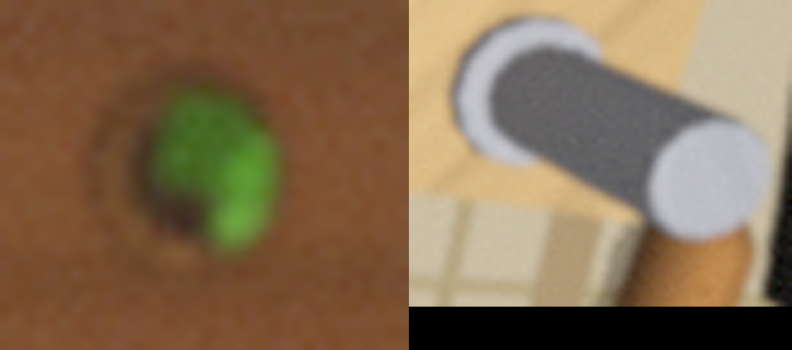

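```bash
python3 -m pendant '[{"xyz":[0.05,0.002,0],"roll":0,"jaw":0.45},{"xyz":[0.1,0.004,0],"roll":0,"jaw":0.45},{"xyz":[0.15,0.006,0],"roll":0,"jaw":0.45},{"xyz":[0.179,0.006,0],"roll":0,"jaw":0.45},{"xyz":[0.179,0.006,0.03],"roll":0,"jaw":0.45},{"xyz":[0.179,0.006,0.07],"roll":0,"jaw":0.45},{"xyz":[0.179,0.006,0.1],"roll":0,"jaw":0.45},{"xyz":[0.179,0.006,0.113],"roll":0,"jaw":0.45}]'
python3 -m pendant '[{"xyz":[0,0,0],"roll":0,"jaw":0.45},{"xyz":[0,0,0],"roll":0,"jaw":0.9},{"xyz":[0,0,0],"roll":0,"jaw":0.9},{"xyz":[0,0,0],"roll":0,"jaw":0.9},{"xyz":[0,0,0],"roll":0,"jaw":0.9},{"xyz":[0,0,0],"roll":0,"jaw":0.9},{"xyz":[0,0,0],"roll":0,"jaw":0.9},{"xyz":[0,0,0],"roll":0,"jaw":0.9}]' 35
```

```text
time_s: 8.25
ee_pos: [498.4, -259.2, 121.3]
ee_rot: [179.8, 0.1, -86.3]
force: [0.5, 0.2, 0.2]
gripper_width: 50.4
time_s: 9.25
ee_pos: [498.9, -259.6, 124.6]
ee_rot: [-179.9, -0.0, -86.3]
force: [-1.0, 0.2, 5.3]
gripper_width: 19.1
```

```bash
python3 -m pendant '[{"xyz":[0,0,-0.02],"roll":0,"jaw":0.9},{"xyz":[0,0,-0.06],"roll":0,"jaw":0.9},{"xyz":[0,0,-0.1],"roll":0,"jaw":0.9},{"xyz":[-0.045,-0.022,-0.1],"roll":0,"jaw":0.9},{"xyz":[-0.09,-0.044,-0.1],"roll":0,"jaw":0.9},{"xyz":[-0.135,-0.066,-0.1],"roll":0,"jaw":0.9},{"xyz":[-0.165,-0.081,-0.1],"roll":0,"jaw":0.9},{"xyz":[-0.178,-0.087,-0.1],"roll":0,"jaw":0.9}]'
python3 -m pendant '[{"xyz":[0,0,0],"roll":0,"jaw":0.9},{"xyz":[0,0,0],"roll":0,"jaw":0.9},{"xyz":[0,0,0],"roll":0,"jaw":0.9},{"xyz":[0,0,0],"roll":0,"jaw":0.9},{"xyz":[0,0,0],"roll":0,"jaw":0.9},{"xyz":[0,0,0],"roll":0,"jaw":0.9},{"xyz":[0,0,0],"roll":0,"jaw":0.9},{"xyz":[0,0,0],"roll":0,"jaw":0.9}]'
python3 - <<'E'
from h import *
import pickle
g={n:grab(n) for n in ['scene','side','wrist']}; pickle.dump(g,open('f3.pkl','wb')); s=env.state(); print(s['ee_pos'],s['ee_rot'],s['gripper_width'])
a=[]
for n in ['scene','side']:
    im,d,K,D,C=g[n]; pc=(np.linalg.inv(C)@np.r_[574,-76,140,1])[:3]*[1,-1,-1]; q=cv2.projectPoints(pc.reshape(1,1,3),np.zeros(3),np.zeros(3),K,D)[0].ravel().round().astype(int); print(n,q)
    c=im[max(0,q[1]-40):q[1]+40,max(0,q[0]-33):q[0]+33]; a.append(cv2.resize(c,(330,400),interpolation=cv2.INTER_CUBIC))
cv2.imwrite('pics/g.png',np.hstack(a))
E
```

```text
time_s: 10.25
ee_pos: [574.0, -74.7, 223.0]
ee_rot: [179.9, 0.0, -86.2]
force: [0.4, -0.7, -1.5]
gripper_width: 19.4
time_s: 11.25
ee_pos: [573.9, -76.2, 224.0]
ee_rot: [-180.0, -0.0, -86.3]
force: [0.5, -0.3, -2.1]
gripper_width: 19.1
[573.94671569 -76.21840099 223.97449258] [-1.79994060e+02 -1.65994865e-03 -8.62941942e+01] 18.78649938358812
scene [229 190]
side [281 199]
```

View pics/g.png

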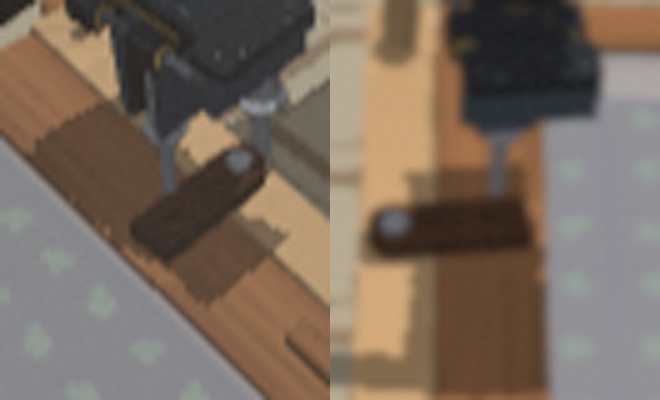

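The pin is held upright in both views, with its tip just above the eye. I will lower it gently.

```bash
python3 -m pendant '[{"xyz":[0,0,0.012],"roll":0,"jaw":0.9},{"xyz":[0,0,0.022],"roll":0,"jaw":0.9},{"xyz":[0,0,0.026],"roll":0,"jaw":0.9},{"xyz":[0,0,0.029],"roll":0,"jaw":0.9},{"xyz":[0,0,0.032],"roll":0,"jaw":0.9},{"xyz":[0,0,0.035],"roll":0,"jaw":0.9},{"xyz":[0,0,0.037],"roll":0,"jaw":0.9},{"xyz":[0,0,0.037],"roll":0,"jaw":0.9}]'
```

```text
time_s: 12.4
ee_pos: [573.9, -76.2, 186.9]
ee_rot: [180.0, 0.0, -86.3]
force: [-0.3, 0.1, -0.8]
gripper_width: 19.1
```

The pin is about 9 mm into the eye. I will lower it to the lid, swing it about 2 mm towards -y and press lightly.

```bash
python3 -m pendant '[{"xyz":[0,0,0.004],"roll":0,"jaw":0.9},{"xyz":[0.0015,0,0.005],"roll":0,"jaw":0.9},{"xyz":[0.0025,0,0.005],"roll":0,"jaw":0.9},{"xyz":[0.003,0,0.007],"roll":0,"jaw":0.9},{"xyz":[0.003,0,0.01],"roll":0,"jaw":0.9},{"xyz":[0.003,0,0.012],"roll":0,"jaw":0.9},{"xyz":[0.003,0,0.014],"roll":0,"jaw":0.9},{"xyz":[0.003,0,0.014],"roll":0,"jaw":0.9}]'
```

```text
time_s: 13.4
ee_pos: [574.0, -78.8, 172.6]
ee_rot: [180.0, 0.0, -86.3]
force: [-0.1, 2.8, -2.6]
gripper_width: 19.7
```

```bash
python3 -m pendant '[{"xyz":[0,0,0.005],"roll":0,"jaw":0.9},{"xyz":[0,0,0.01],"roll":0,"jaw":0.9},{"xyz":[0,0,0.015],"roll":0,"jaw":0.9},{"xyz":[0,0,0.02],"roll":0,"jaw":0.9},{"xyz":[0,0,0.024],"roll":0,"jaw":0.9},{"xyz":[0,0,0.027],"roll":0,"jaw":0.9},{"xyz":[0,0,0.03],"roll":0,"jaw":0.9},{"xyz":[0,0,0.032],"roll":0,"jaw":0.9}]'
```

```text
time_s: 14.4
ee_pos: [574.1, -78.7, 141.4]
ee_rot: [-180.0, 0.1, -86.3]
force: [-4.3, 5.9, 10.3]
gripper_width: 19.5
```

```bash
python3 -m pendant '[{"xyz":[0,0,0],"roll":0,"jaw":0.5},{"xyz":[0,0,0],"roll":0,"jaw":0.5},{"xyz":[0,0,0],"roll":0,"jaw":0.5},{"xyz":[0,0,-0.01],"roll":0,"jaw":0.5},{"xyz":[0,0,-0.04],"roll":0,"jaw":0.5},{"xyz":[0,0,-0.09],"roll":0,"jaw":0.5},{"xyz":[0,0.05,-0.11],"roll":0,"jaw":0.5},{"xyz":[0,0.1,-0.11],"roll":0,"jaw":0.5}]'
python3 -m pendant '[{"xyz":[0,0,0],"roll":0,"jaw":0.5},{"xyz":[0,0,0],"roll":0,"jaw":0.5},{"xyz":[0,0,0],"roll":0,"jaw":0.5},{"xyz":[0,0,0],"roll":0,"jaw":0.5},{"xyz":[0,0,0],"roll":0,"jaw":0.5},{"xyz":[0,0,0],"roll":0,"jaw":0.5},{"xyz":[0,0,0],"roll":0,"jaw":0.5},{"xyz":[0,0,0],"roll":0,"jaw":0.5}]'
python3 - <<'E'
from h import *
g=grab('wrist'); s=env.state(); print(s['ee_pos'],s['force'])
g2=grab('side')
cv2.imwrite('pics/h.png',np.vstack([cv2.resize(g[0][:200],(800,312)),cv2.resize(g2[0][120:280,180:380],(360,288)) if 0 else np.hstack([cv2.resize(g2[0][130:274,190:390],(400,288)),np.zeros((288,400,3),np.uint8)])]))
for n,q in [('w',g),('s',g2)]:
    P,H,uv=cloud(q); x,y,z=P.T
    m=(x>555)&(x<595)&(y>-105)&(y<-50)&(z>165)&(z<200)&(H[:,1]<90); print(n,'pin top',m.sum(),np.median(P[m],0),P[m].max(0) if m.any() else 0)
    m=(x>600)&(x<608)&(y>-150)&(y<50); print('lid/btn z',np.percentile(z[m],[10,50,90]))
    m=(x>505)&(x<595)&(y>-110)&(y<-45)&(z>119)&(z<131)&(H[:,2]<110)&(H[:,1]>60); r=cv2.minAreaRect(P[m][:,:2].astype(np.float32)); print('btn',r)
E
```

```text
time_s: 15.4
ee_pos: [474.6, -86.2, 253.5]
ee_rot: [-179.7, -0.1, -86.3]
force: [-0.9, -0.5, 0.4]
gripper_width: 45.3
time_s: 16.4
ee_pos: [474.3, -85.7, 251.0]
ee_rot: [-180.0, -0.0, -86.3]
force: [0.7, -0.4, -0.2]
gripper_width: 45.7
[474.31151139 -85.68739364 250.98463723] [-0.05725439 -0.08148409 -0.55652942]
w pin top 735 [573.16389116 -77.35283208 183.32906522] [583.22202034 -67.48906756 185.6693558 ]
lid/btn z [109.67685926 111.45068094 112.48525725]
btn ((549.3896484375, -79.72205352783203), (27.14374351501465, 87.4427261352539), 89.83708190917969)
s pin top 42 [574.29042065 -82.60956978 178.33268327] [582.29654556 -67.55614838 185.54531539]
lid/btn z [103.53924148 107.19531931 110.49875106]
btn ((549.6441040039062, -82.86003112792969), (89.35609436035156, 34.681434631347656), 4.502737998962402)
```

View pics/h.png

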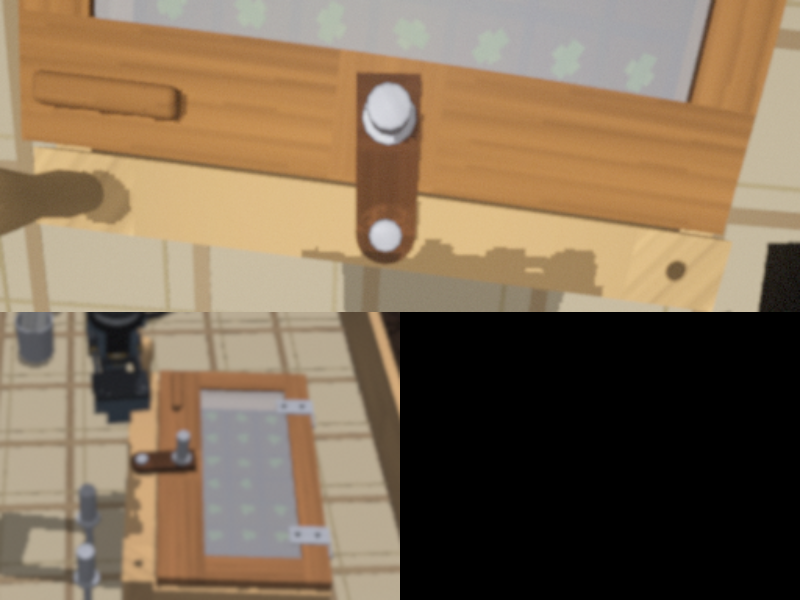

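The pin stands upright with its collar on the button, and its top is at about 182 mm after correcting the wrist camera's 1.5 mm bias. That is the fully home height. The old stowing hole at (677,270) is empty and the lid is flush, so I am handing in.

```bash
python3 -c "
from workcell import env
print(env.job_done())"
```

```text
the job is handed in; nothing more can be done
None
```

The job is done and handed in at about 16.5 s. I pressed the lid shut and swung the turnbutton round with the jaws. I then took the lock pin from its board hole, the only pin stowed there; I did not measure the other two. I found the lid hole by swinging the button about 2.5 mm with the pin, pushed the pin home, let go and backed off.

- **Pin:** its top read 183.3 mm in the wrist camera. That is about 182 mm once the camera's 1.5 mm bias is removed, which is the fully home height. It stands upright with its collar on the button.
- **Lid and button:** the lid reads level with the front board, so shut. The button lies about 0.07–0.1 rad from straight.
- **Robot:** it is clear of everything and reads no contact force.
- **Disagreement:** the side camera gave coarser readings. Its median pin-top height was 178 mm, because it also sees the side of the grip, and its highest point was 185.5 mm, matching the wrist camera. It put the lid at 107 mm, against 111.5 mm in the wrist view.
- **Other things:** the dibber and the bystanders were not touched as far as I can tell, but I did not re-measure their positions.

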